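Clamp a test board in the draw-down fixture

TASK

Get the test board ready for a paint draw-down, by pushing only: with the fingertips, slide the board along the bed of the fixture until it sits flush against both steel stops, in their corner. Then push the knob of the cam lever all the way round to its stop, without taking it between the fingers, so that the cam clamps the board there. The board stays flat on the bed and is never lifted, and the other things are left where they are.

Things in the scene. Friction and masses are not known exactly. Their poses are not given: they have to be found in the camera images.
- bed: Draw-down fixture, fixed to the table: grey metal plate 280 x 210 mm (its x, y), top face 14 mm above the table. Origin: centre of its underside, on the table; x along its length, away from the robot, y to the left, z up. Two steel stops rise 9 mm above the plate, at its far end and along its left side; the cam lever stands at its right side.
- stop_corner (a point): The corner where the two stops' faces meet, on the bed's top face: (120, 80, 14) mm in the bed's frame, same axes. The end stop's face is the plane x = 120 mm (from y = -20 to 95), the side stop's face y = 80 mm (from x = -75 to 105). A board squared on the side stop first slides along it to the end stop without wedging askew.
- board: Loose wood fibre test board, white primed face, 150 x 100 x 12 mm (its x, y, z), about 0.18 kg, lying on the bed (top 26 mm above the table). Origin: centre of its underside; axes as the bed's when home. Starts 20 to 35 mm short of the end stop, 12 to 16 mm off the side stop, turned up to 0.12 rad. Slides at 1 to 2 N.
- board_corner (a point): The far left corner of the board's underside, (75, 50, 0) mm in the board's frame: it meets stop_corner when the board is home.
- clamp_lever (a joint): Cam lever angle, rad; grows clockwise seen from above. At 0 (open) the lever points along (0.18, -0.98) in the bed's x, y; at 1.75 along -x, with the lobe pressing hardest on the board's right long edge; hard stop at 1.86. Starts at 0 to 0.2. The cam touches a seated board only in the last 0.4 rad, taking 5 to 12 N at the knob, before that 1 N. Stays where left.
- cam_pivot (a point): The lever's upright pivot axis at the bed's top face: (80, -55, 14) mm in the bed's frame. The cam reaches 36 mm from the axis at its lobe: towards the bed's -x when open, towards the board when closed; elsewhere 9 mm. Cam and boss stand up to 20 mm above the bed; the lever's bar, 9 mm thick, runs 17 mm above it.
- lever_knob (a point): Middle of the upright black knob at the end of the lever, 95 mm from the pivot axis: 22 mm diameter, from 26 to 56 mm above the table (this point at 41 mm).
- drawdown_bar: Bystander: draw-down bar with a plastic grip, 25 x 100 x 12 mm, lying on the table to the left of the fixture. Origin: centre of its underside.
- dropper: Bystander: small dropper bottle, 33 mm diameter, 85 mm tall, to the left of the fixture. Origin: centre of its underside.
- weight: Bystander: check weight, 34 mm diameter, 40 mm tall, to the left of the fixture. Origin: centre of its underside.
- tin_lid: Bystander: pressed metal tin lid lying flat, 105 mm diameter, 9 mm high, on the table to the right of the fixture's near half, outside the lever's reach. Origin: centre of its underside.
Things that resemble listed ones, but are neither listed nor needed, are in the scene too. Leave any red look-alike of the board alone.

How it is judged:
By the outcome, as a careful person would: the job done as asked, in the order asked, and still so for the second after the job is handed in, with the robot touching nothing.
It also fails if it takes over 61 s, if anything falls off the work surface, if the arm or the gripper's body presses on something with over 40 N, if the wrist force passes 120 N, or if a joint passes its speed limit or range.

ROBOT

A 6-joint arm with a two-finger parallel gripper is mounted at the origin on the work surface; the furniture and walls round the work are solid. World frame = base frame: x ahead of the robot, y to its left, z up, the work surface at z = 0. Lengths are in m, angles in degrees, forces in N, time in s.
With the tool pointing down it reaches from about 0.275 to 0.85 m from the base axis. Payload 5.2 kg.
Tool frame: the origin (TCP) lies midway between the tips of the shut fingers; the grasp point (between the pads) lies 19 mm behind it (ctrl.hold_point_z is the distance from the TCP to the grasp point, in m); z points along the fingers, y is the line along which they close (so a half turn about z gives the same grasp; the last joint's range is limited). The gripper opens to 85 mm and grips with 20 to 120 N. Pads are 22 mm wide; open, the fingers measure 114 mm over their backs; the gripper's body (76 mm by 85 mm) begins 54 mm behind the grasp point. The pads swing forward as they close: fully open they stand 13 mm farther back than shut.
Start: joints at [57.766, 14.817, 87.949, -0, 77.235, -11.62], TCP at [0.194, 0.515, 0.231] pointing down, gripper open.
Joint ranges: [-179.93, 179.93], [-52.35, 119.4], [10.71, 147.94], [-69.91, 249.91], [12.55, 155.21], [-178.61, 178.61]. Speed limits (degrees/s): [147.25, 147.25, 180, 180, 180, 180].

INTERFACE

Orientations are given as [roll, pitch, yaw] about the fixed x, y, z axes, in that order (R = Rz(yaw) Ry(pitch) Rx(roll)).
In Python, from workcell import ctrl gives the robot as it stands.
- The arm moves only by the tool carry_out, never from a script. Its argument "commands" is a list of rows, each a list of 3 entries, a list of its own where there are three numbers: the gripper's target within -1 to 1 (shut at 1, half-way at 0, fully open at -1), then the shift along the world's x, y, z in m, then the turn, a rotation vector about the world's x, y, z in degrees. In form: [[claw, [x, y, z], [rx, ry, rz]], ...]. A call has 1 to 10 rows; each row shifts and turns the commanded pose from where the row before left it; what a row does not reach is not made up. A row lasts 1/10 s, in which the tool goes at most 50 mm and 8.59 degrees, less where a joint would pass 70% of its speed; a pose out of reach is approached as far as the arm can. A call is refused whole if a number of a shift passes 0.05 or a number of a turn 8.59, either way. A call with a gripper value outside its range is refused whole. The fingers move at their own pace and stop on an object; the grip force is fixed at half the most. Time passes only in rows, so rows that do not move let the fingers close. It gives the time, the measured TCP pose, the force, the opening and the grip force at its end, in the units of the state.
- ctrl.get_obs(): the state, without advancing time (a new reading comes with each control period).
- ctrl.read_camera(name): name is "side" or "top" or "wrist"; returns a dict with "pixels" (400x640x3 uint8, red, green, blue), "z_map" (400x640 float32, m along the optical axis (not along the pixel's ray), 0 where there is no reading), "fx", "fy", "cx", "cy" (pixels), "D" ([k1, k2, p1, p2, k3] as OpenCV has them; the pictures are not rectified), "R" (3x3) and "t" (3): a world point X has camera coordinates R X + t. Camera axes: x right, y down, z forward; pixel columns grow to the right and rows downward; lengths in m; the calibration is good to about 2 mm. A picture is of the moment at which its call begins.
- ctrl.sign_off(): hands the job in; it is judged then, once.
Trained networks look in a picture, given as the dict that the camera call returned (one of the last four; its "shot" number tells which), for a name from the list of things; names that differ only in an ending like _2 or _b are one class to them, and where a whole thing is asked for, a point or a joint stands for the part that bears it (a point fixed in the world has none). Each returns a list of dicts, best first, with "p" (0 to 1); they miss things now and then, are a little off and sometimes report something else, mostly with a low value. They report only what shows in the picture. A call takes as long as a camera call. They do not tell look-alikes from the thing itself.
- ctrl.find_in(picture, query): "bbox" ([left, top, width, height] in pixels, round what is visible of it).
The state is a dict: "time": time; "joint_pos": joint angles; "dq": joint speeds; "joint_efforts": joint torques, N m; "tool_pos": TCP position; "tool_rot": TCP orientation; "wrist_force": force on the tool from outside, world axes, zero at the start; "ft_torque": the same for the moment, N m; "width": finger opening in m; "finger_force": force on a finger pad.
Only numpy, scipy, OpenCV 4.12 (cv2) and the standard library are available. Lean on these libraries where they do the work, as an engineer would, in place of code of your own. Each camera call takes 0.05 s, during which the arm holds its last target. There are 200 camera calls.

## Working session

There is one attempt and no reset: what is moved stays moved. The work goes in short steps, Python scripts to look and compute and a tool call to move; the robot and the scene stay as the last step left them, time stands still between calls to the robot, and variables do not carry over. Pictures are saved under pics/ and viewed, at most 10 in all, crops included, and the job is handed in when it is done.

Besides the shell and the picture viewer there is one more tool, called as a command line: name --argument value ..., lists and objects as JSON in quotes. carry_out: Moves the arm, as the interface text tells. Its arguments: {"type":"object","properties":{"commands":{"type":"array"}},"required":["commands"]}

```bash
mkdir -p pics; ls
cat > h.py <<'E'
import numpy as np, cv2, pickle
from workcell import ctrl
def shot(n,fn=None):
    p=ctrl.read_camera(n)
    if fn: cv2.imwrite('pics/'+fn,p['pixels'][:,:,::-1])
    return p
def K(p): return np.array([[p['fx'],0,p['cx']],[0,p['fy'],p['cy']],[0,0,1.]])
def ray(p,uv):
    uv=np.asarray(uv,float).reshape(-1,1,2)
    n=cv2.undistortPoints(uv,K(p),np.array(p['D'],float)).reshape(-1,2)
    R=np.array(p['R']);t=np.array(p['t'])
    return -R.T@t, np.c_[n,np.ones(len(n))]@R   # camera centre, rays world
def onplane(p,uv,z):
    c,d=ray(p,uv); return c+d*((z-c[2])/d[:,2])[:,None]
def proj(p,X):
    r,_=cv2.Rodrigues(np.array(p['R'],float))
    return cv2.projectPoints(np.asarray(X,float).reshape(-1,1,3),r,np.array(p['t'],float),K(p),np.array(p['D'],float))[0].reshape(-1,2)
E
python3 - <<'E'
from h import *
for n in ('top','side'):
    p=shot(n,n+'1.png')
    print(n,-np.array(p['R']).T@np.array(p['t']))
    for q in ('bed','board','lever_knob','clamp_lever','tin_lid','dropper','weight','drawdown_bar'):
        print(q,[(np.round(d['bbox']).tolist(),round(d['p'],2)) for d in ctrl.find_in(p,q)][:3])
print(ctrl.get_obs())
E
```

```text
pics
top [0.30915818 0.0293741  0.95825348]
bed [([314.0, 117.0, 115.0, 119.0], 0.85)]
board [([192.0, 165.0, 50.0, 68.0], 0.94), ([330.0, 137.0, 46.0, 61.0], 0.81), ([391.0, 256.0, 84.0, 74.0], 0.67)]
lever_knob [([381.0, 130.0, 53.0, 26.0], 0.55), ([328.0, 136.0, 45.0, 63.0], 0.29)]
clamp_lever [([377.0, 125.0, 56.0, 31.0], 0.58)]
tin_lid [([441.0, 168.0, 48.0, 47.0], 0.82), ([310.0, 115.0, 119.0, 126.0], 0.62), ([270.0, 151.0, 33.0, 17.0], 0.29)]
dropper [([270.0, 192.0, 16.0, 15.0], 0.59)]
weight [([268.0, 222.0, 14.0, 15.0], 0.73), ([313.0, 117.0, 118.0, 121.0], 0.69)]
drawdown_bar [([268.0, 154.0, 36.0, 12.0], 0.92)]
side [ 0.37951175 -0.98433067  1.00456416]
bed [([296.0, 201.0, 115.0, 71.0], 0.85)]
board [([300.0, 147.0, 53.0, 27.0], 0.83), ([221.0, 260.0, 68.0, 59.0], 0.67), ([332.0, 208.0, 60.0, 34.0], 0.55)]
lever_knob [([329.0, 296.0, 48.0, 25.0], 0.68), ([375.0, 237.0, 30.0, 33.0], 0.58)]
clamp_lever [([374.0, 236.0, 30.0, 34.0], 0.66)]
tin_lid [([330.0, 295.0, 50.0, 31.0], 0.73), ([353.0, 180.0, 14.0, 18.0], 0.34), ([297.0, 204.0, 113.0, 66.0], 0.2)]
dropper [([322.0, 168.0, 12.0, 24.0], 0.68)]
weight [([300.0, 182.0, 11.0, 14.0], 0.52)]
drawdown_bar [([377.0, 240.0, 27.0, 24.0], 0.68), ([357.0, 179.0, 10.0, 24.0], 0.62)]
{'time': 0.9, 'joint_pos': array([ 5.77655357e+01,  1.48133826e+01,  8.79473895e+01,  7.51325123e-05,
        7.72342757e+01, -1.16200481e+01]), 'dq': array([-0.01658863, -0.11612446, -0.04343802, -0.02040788,  0.02251786,
       -0.02148489]), 'joint_efforts': array([ 1.88752479e-04, -4.45905411e+01, -2.90902179e+01, -1.20771274e-04,
        6.71600865e-04,  2.44331693e-05]), 'tool_pos': array([0.19363559, 0.51480897, 0.23135228]), 'tool_rot': array([1.79995135e+02, 9.25687980e-04, 1.59385567e+02]), 'wrist_force': array([-0.68463589,  0.19041427, -0.60558096]), 'ft_torque': array([-0.00407696,  0.00460422,  0.03316664]), 'finger_force': 0.0, 'width': 0.08543157842736555}
```

```bash
python3 -c "
import cv2
a=cv2.imread('pics/top1.png')[100:260,240:500];cv2.imwrite('pics/c1.png',cv2.resize(a,None,fx=3,fy=3,interpolation=cv2.INTER_CUBIC))"
```

```text
(no output)
```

View pics/c1.png

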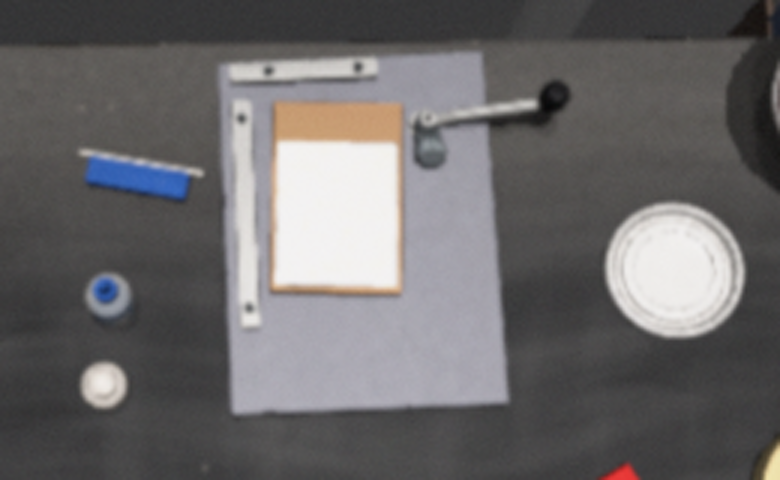

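```bash
cat >> h.py <<'E'
def fit(M,W):  # 2D rigid: W = R M + t
    M=np.asarray(M,float);W=np.asarray(W)[:,:2];m=M.mean(0);w=W.mean(0)
    a=(M-m);b=(W-w);th=np.arctan2((a[:,0]*b[:,1]-a[:,1]*b[:,0]).sum(),(a*b).sum())
    c,s=np.cos(th),np.sin(th);R=np.array([[c,-s],[s,c]]);t=w-R@m
    return R,t,th,np.abs(M@R.T+t-W).max()
E
python3 - <<'E'
from h import *
p=shot('top')
f=lambda l:np.array(l)/3+[240,100]-.33
B=onplane(p,f([(219,64),(482,53),(508,401),(232,413)]),.014)
R,t,th,e=fit([(.14,.105),(.14,-.105),(-.14,-.105),(-.14,.105)],B)
print('bed',t,np.degrees(th),e)
b=onplane(p,f([(273,103),(402,102),(401,294),(271,292)]),.026)
R2,t2,th2,e2=fit([(.075,.05),(.075,-.05),(-.075,-.05),(-.075,.05)],b)
print('board',t2,np.degrees(th2),e2,'in bed',R.T@(t2-t),th2-th, 'corner',R.T@(R2@[.075,.05]+t2-t))
k=onplane(p,f([(555,93)]),.056)[0,:2];print('knob',k,R.T@(k-t))
pv=R@[.08,-.055]+t; print('pivot',pv, 'lever',R.T@(k-pv),np.linalg.norm(k-pv))
print('home board',R@[.045,.03]+t)
z=p['z_map'];d=f([(430,380)])[0].astype(int);print(z[d[1],d[0]],ctrl.get_obs()['time'])
E
```

```text
bed [ 0.53389776 -0.04473227] 2.0959260018432064 0.002511230937882969
board [ 0.55635003 -0.02664688] -1.0932324181313042 0.0012560787272935525 in bed [0.02309868 0.01725215] -0.0556613147962553 corner [0.10076415 0.06300228]
knob [ 0.6268323  -0.18891372] [ 0.08759927 -0.14748385]
pivot [ 0.61585574 -0.09676966] lever [ 0.00759927 -0.09248385] 0.09279553878157401
home board [ 0.57777048 -0.01310657]
0.94633687 0.95
```

Run:
```python
from h import *
p=shot('top');z=p['z_map']
for v in (60,90,105,108,111,114,117,120,125):
  for u in (360,425):
    if z[v,u]>0:
        c,d=ray(p,[(u,v)]); print(v,u,np.round(c+d[0]*z[v,u],3))
a=cv2.imread('pics/side1.png')[130:330,210:470];cv2.imwrite('pics/c2.png',cv2.resize(a,None,fx=3,fy=3,interpolation=cv2.INTER_CUBIC))
```

```text
60 360 [ 0.758 -0.041  0.132]
60 425 [ 0.756 -0.178  0.132]
90 360 [ 0.758 -0.052 -0.014]
90 425 [ 0.734 -0.2    0.033]
105 360 [ 0.758 -0.059 -0.108]
105 425 [ 0.734 -0.22  -0.055]
108 360 [ 0.757 -0.06  -0.124]
108 425 [ 0.733 -0.223 -0.072]
111 360 [ 0.758 -0.062 -0.149]
111 425 [ 0.737 -0.23  -0.101]
114 360 [ 0.69  -0.05  -0.001]
114 425 [ 0.69  -0.206 -0.004]
117 360 [ 0.682 -0.049  0.001]
117 425 [ 0.681 -0.205  0.   ]
120 360 [ 0.664 -0.047  0.028]
120 425 [ 0.674 -0.205 -0.001]
125 360 [ 0.655 -0.047  0.019]
125 425 [ 0.661 -0.204 -0.002]
```

View pics/c2.png

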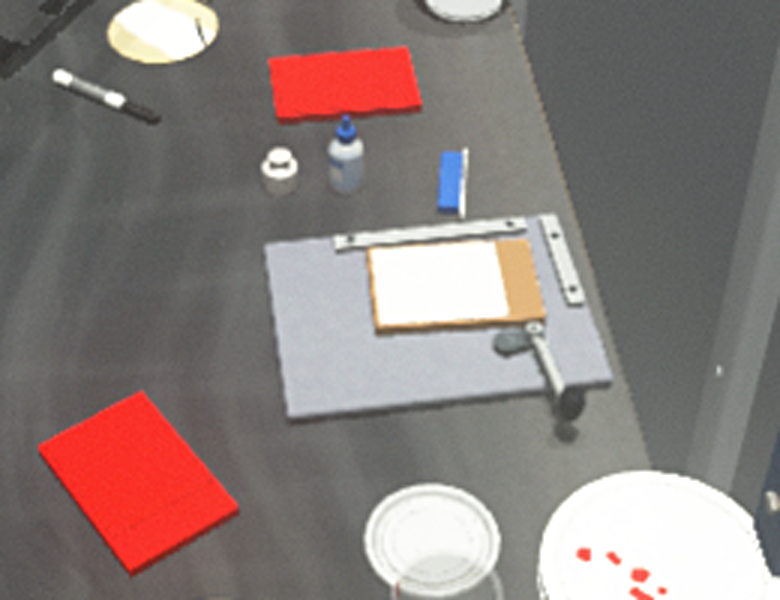

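carry_out --commands '[[0.3, [0.017, -0.031, 0], [0, 0, -3.4]], [0.3, [0.017, -0.031, 0], [0, 0, -3.4]], [0.3, [0.017, -0.031, 0], [0, 0, -3.4]], [0.3, [0.017, -0.031, 0], [0, 0, -3.4]], [0.3, [0.017, -0.031, 0], [0, 0, -3.4]], [0.3, [0.017, -0.031, 0], [0, 0, -3.4]], [0.3, [0.017, -0.031, 0], [0, 0, -3.4]], [0.3, [0.017, -0.031, 0], [0, 0, -3.4]], [0.3, [0.017, -0.031, 0], [0, 0, -3.4]], [0.3, [0.017, -0.031, 0], [0, 0, -3.4]]]'

```text
time: 2.0
tool_pos: [0.3642, 0.2035, 0.2316]
tool_rot: [180.0, 0.0, 125.2]
wrist_force: [0.4, -0.0, -0.1]
width: 0.03
finger_force: 0.0
```

carry_out --commands '[[0.3, [0.017, -0.03, -0.008], [0, 0, -3.4]], [0.3, [0.017, -0.03, -0.008], [0, 0, -3.4]], [0.3, [0.017, -0.03, -0.008], [0, 0, -3.4]], [0.3, [0.017, -0.03, -0.008], [0, 0, -3.4]], [0.3, [0.017, -0.03, -0.008], [0, 0, -3.4]], [0.3, [0.017, -0.03, -0.008], [0, 0, -3.4]], [0.3, [0.017, -0.03, -0.008], [0, 0, -3.4]], [0.3, [0.017, -0.03, -0.008], [0, 0, -3.4]], [0.3, [0.017, -0.03, -0.008], [0, 0, -3.4]], [0.3, [0.017, -0.03, -0.008], [0, 0, -3.4]]]'

```text
time: 3.0
tool_pos: [0.5343, -0.0966, 0.151]
tool_rot: [180.0, 0.0, 91.2]
wrist_force: [0.4, -0.1, -0.5]
width: 0.03
finger_force: 0.0
```

Run:
```python
from h import *
p=shot('wrist','w1.png');pickle.dump(p,open('w1.pkl','wb'))
R=cv2.Rodrigues(np.array([0,0,np.radians(2.096)]))[0][:2,:2];t=np.array([.5339,-.0447])
def bp(x,y,z): return np.r_[R@[x,y]+t,z]
print(proj(p,[bp(.12,.08,.014),bp(.08,-.055,.034),bp(.12,-.02,.023),bp(-.075,.08,.023),bp(.14,-.105,.014)]).round())
```

```text
[[478.  16.]
 [420. 200.]
 [469. 153.]
 [210.  17.]
 [476. 246.]]
```

View pics/w1.png

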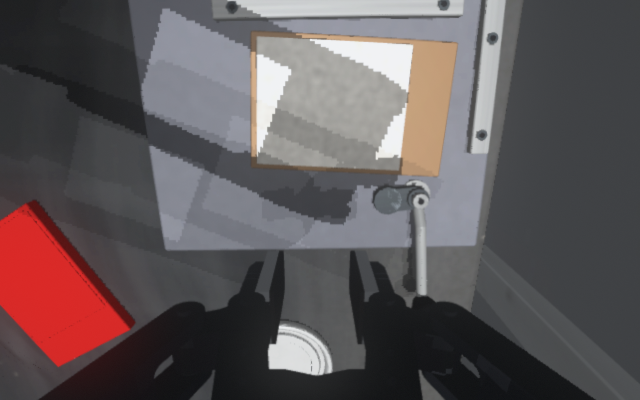

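Run:
```python
from h import *
p=pickle.load(open('w1.pkl','rb'))
W=np.r_[onplane(p,[(476,245),(165,249)],.014),onplane(p,[(470,152),(463,15),(214,18)],.023)]
R,t,th,e=fit([(.14,-.105),(-.14,-.105),(.12,-.02),(.105,.08),(-.075,.08)],W);print('bed',t,np.degrees(th),e)
b=onplane(p,[(457,42),(439,174),(253,163),(252,33)],.026)
R2,t2,th2,e2=fit([(.075,.05),(.075,-.05),(-.075,-.05),(-.075,.05)],b)
print('board',t2,np.degrees(th2),e2,'in bed',R.T@(t2-t),th2-th, 'corner',R.T@(R2@[.075,.05]+t2-t))
```

```text
bed [ 0.53512314 -0.04428175] 2.0657550979410226 0.00197932403145451
board [ 0.55867857 -0.02695401] -1.341427506307826 0.003389808172993919 in bed [0.02416473 0.01646739] -0.05946655466081735 corner [0.10200374 0.06192165]
```

carry_out --commands '[[0.3, [0, 0, -0.03], [0, 0, 0.9]], [0.3, [0, 0, -0.03], [0, 0, 0]], [0.3, [0, 0, -0.03], [0, 0, 0]], [0.3, [0, 0, -0.02], [0, 0, 0]], [0.3, [0, 0, -0.015], [0, 0, 0]], [0.3, [0, 0, -0.008], [0, 0, 0]], [0.3, [0, 0, 0], [0, 0, 0]], [0.3, [0, 0, 0], [0, 0, 0]]]'

```text
time: 3.85
tool_pos: [0.5341, -0.0953, 0.0189]
tool_rot: [180.0, 0.0, 92.3]
wrist_force: [-0.5, -0.4, -0.0]
width: 0.0299
finger_force: 0.0
```

carry_out --commands '[[0.3, [0, 0.002, 0], [0, 0, 0]], [0.3, [0, 0.002, 0], [0, 0, 0]], [0.3, [0, 0.002, 0], [0, 0, 0]], [0.3, [0, 0.002, 0], [0, 0, 0]], [0.3, [0, 0.002, 0], [0, 0, 0]], [0.3, [-0.0005, 0.002, 0], [0, 0, 0]]]'

```text
time: 4.45
tool_pos: [0.5336, -0.0834, 0.0186]
tool_rot: [179.9, 0.0, 92.3]
wrist_force: [0.9, -1.9, 2.6]
width: 0.03
finger_force: 1.0
```

carry_out --commands '[[0.3, [0, 0.002, 0], [0, 0, 0]], [0.3, [0, 0.002, 0], [0, 0, 0]], [0.3, [0, 0.001, 0], [0, 0, 0]], [0.3, [0, 0, 0], [0, 0, 0]]]'

```text
time: 4.85
tool_pos: [0.5358, -0.0799, 0.0191]
tool_rot: [179.7, 0.2, 92.3]
wrist_force: [4.7, -5.3, -0.7]
width: 0.0299
finger_force: 3.2
```

Run:
```python
from h import *
p=shot('top','t2.png')
a=cv2.imread('pics/t2.png')[105:215,300:440];cv2.imwrite('pics/c3.png',cv2.resize(a,None,fx=5,fy=5,interpolation=cv2.INTER_CUBIC))
p=shot('side','s2.png')
a=cv2.imread('pics/s2.png')[190:290,280:430];cv2.imwrite('pics/c3s.png',cv2.resize(a,None,fx=5,fy=5,interpolation=cv2.INTER_CUBIC))
print(ctrl.get_obs()['wrist_force'],ctrl.get_obs()['tool_pos'])
```

```text
[ 4.30899092 -6.66296336 -0.67638415] [ 0.53582675 -0.07984644  0.01911345]
```

View pics/c3.png

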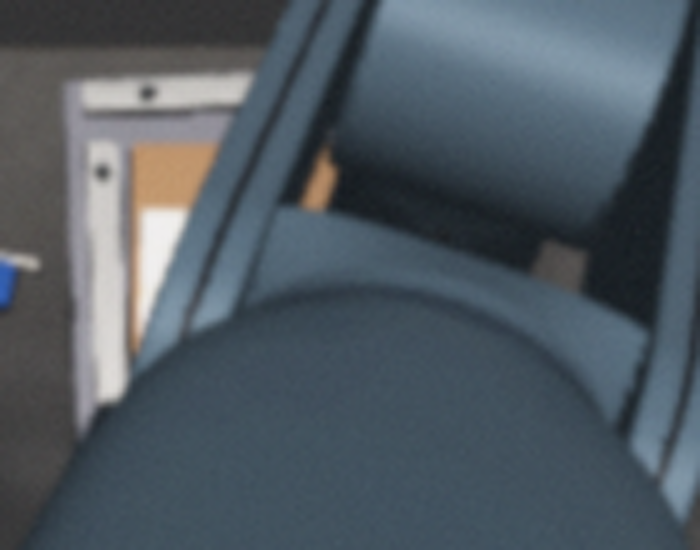

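View pics/c3s.png

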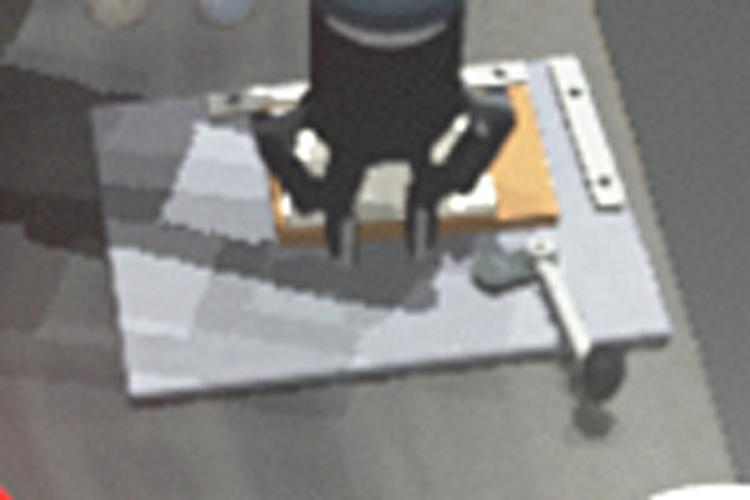

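carry_out --commands '[[0.3, [0, 0.001, 0], [0, 0, 0]], [0.3, [0, 0.001, 0], [0, 0, 0]], [0.3, [0, 0, 0], [0, 0, 0]]]'

```text
time: 5.25
tool_pos: [0.5371, -0.0788, 0.0196]
tool_rot: [179.6, 0.3, 92.3]
wrist_force: [5.7, -9.0, -0.6]
width: 0.0298
finger_force: 4.5
```

carry_out --commands '[[0.3, [0.003, 0, 0], [0, 0, 0]], [0.3, [0.001, 0.001, 0], [0, 0, 0]], [0.3, [0.001, 0.001, 0], [0, 0, 0]], [0.3, [0.001, 0.001, 0], [0, 0, 0]], [0.3, [0, 0, 0], [0, 0, 0]]]'

```text
time: 5.75
tool_pos: [0.5408, -0.0765, 0.0189]
tool_rot: [179.8, 0.3, 92.3]
wrist_force: [0.5, -13.9, -0.0]
width: 0.03
finger_force: 7.0
```

carry_out --commands '[[0.3, [0.0005, 0.001, 0], [0, 0, 0]], [0.3, [0.0005, 0.001, 0], [0, 0, 0]], [0.3, [0, 0, 0], [0, 0, 0]]]'

```text
time: 6.05
tool_pos: [0.541, -0.0764, 0.0188]
tool_rot: [179.9, 0.4, 92.4]
wrist_force: [-2.3, -20.8, 1.2]
width: 0.03
finger_force: 11.0
```

Run:
```python
from h import *
p=shot('wrist','w2.png')
print(ctrl.get_obs()['wrist_force'],ctrl.get_obs()['ft_torque'],ctrl.get_obs()['tool_rot'])
```

```text
[ -2.51581894 -22.22623961   0.87209873] [-3.66208632  0.46570586 -0.0566727 ] [179.92829735   0.4421675   92.36148951]
```

View pics/w2.png

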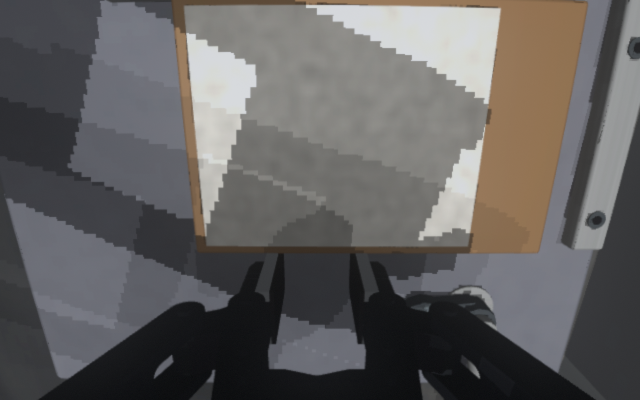

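carry_out --commands '[[0.3, [0, -0.005, 0], [0, 0, 0]], [0.3, [0, -0.008, 0], [0, 0, 0]], [0.3, [0, 0, 0.03], [0, 0, 0]], [0.3, [0, 0, 0.04], [0, 0, 0]], [0.3, [-0.01, 0, 0], [0, 0, 7.5]], [0.3, [-0.01, 0.01, 0], [0, 0, 7.5]], [0.3, [-0.01, 0.01, 0], [0, 0, 7.5]], [0.3, [-0.01, 0.01, 0], [0, 0, 7.5]], [0.3, [-0.01, 0.01, 0], [0, 0, 7.5]], [0.3, [-0.01, 0.01, 0], [0, 0, 7.5]]]'

```text
time: 7.1
tool_pos: [0.4791, -0.0332, 0.0879]
tool_rot: [180.0, -0.1, 137.6]
wrist_force: [0.3, -0.1, 0.0]
width: 0.0298
finger_force: 0.0
```

carry_out --commands '[[0.3, [-0.01, 0.01, 0], [0, 0, 7.5]], [0.3, [-0.01, 0.01, 0], [0, 0, 7.5]], [0.3, [-0.003, 0.002, 0], [0, 0, 7.5]], [0.3, [0, 0, 0], [0, 0, 7.5]], [0.3, [0, 0, 0], [0, 0, 7.5]], [0.3, [0, 0, 0], [0, 0, 7.5]], [0.3, [0, 0, 0], [0, 0, 0]]]'

```text
time: 7.8
tool_pos: [0.4566, -0.0117, 0.088]
tool_rot: [179.9, -0.1, -177.6]
wrist_force: [-0.1, -0.1, -0.8]
width: 0.0297
finger_force: 0.0
```

carry_out --commands '[[0.3, [0, -0.004, -0.03], [0, 0, -0.3]], [0.3, [0, 0, -0.03], [0, 0, 0]], [0.3, [0, 0, -0.01], [0, 0, 0]], [0.3, [0, 0, 0], [0, 0, 0]], [0.3, [0.004, 0, 0], [0, 0, 0]], [0.3, [0.004, 0, 0], [0, 0, 0]], [0.3, [0.004, 0, 0], [0, 0, 0]], [0.3, [0.003, 0, 0], [0, 0, 0]], [0.3, [0.003, 0.0005, 0], [0, 0, 0]], [0.3, [0.002, 0, 0], [0, 0, 0]]]'

```text
time: 8.8
tool_pos: [0.4766, -0.0156, 0.0184]
tool_rot: [180.0, -0.1, -178.0]
wrist_force: [-3.2, -0.2, 2.1]
width: 0.0295
finger_force: 1.5
```

carry_out --commands '[[0.3, [0.002, 0, 0], [0, 0, 0]], [0.3, [0.002, 0, 0], [0, 0, 0]], [0.3, [0.002, 0.0005, 0], [0, 0, 0]], [0.3, [0.002, 0, 0], [0, 0, 0]], [0.3, [0.002, 0, 0], [0, 0, 0]]]'

```text
time: 9.3
tool_pos: [0.4875, -0.0152, 0.0183]
tool_rot: [180.0, 0.0, -178.0]
wrist_force: [-1.6, -0.2, -0.3]
width: 0.0299
finger_force: 0.3
```

carry_out --commands '[[0.3, [0.002, 0, 0], [0, 0, 0]], [0.3, [0.002, 0, 0], [0, 0, 0]], [0.3, [0.001, 0, 0], [0, 0, 0]], [0.3, [0.001, 0, 0], [0, 0, 0]]]'

```text
time: 9.7
tool_pos: [0.4925, -0.0152, 0.0182]
tool_rot: [180.0, -0.1, -178.0]
wrist_force: [-4.1, -1.2, 3.7]
width: 0.0297
finger_force: 2.6
```

carry_out --commands '[[0.3, [0.001, 0, 0], [0, 0, 0]], [0.3, [0.001, 0, 0], [0, 0, 0]], [0.3, [0, 0, 0], [0, 0, 0]]]'

```text
time: 10.0
tool_pos: [0.4925, -0.0151, 0.0181]
tool_rot: [180.0, -0.3, -178.0]
wrist_force: [-8.5, -2.7, 6.8]
width: 0.0299
finger_force: 4.4
```

carry_out --commands '[[0.3, [0.001, 0, 0], [0, 0, 0]], [0.3, [0.001, 0, 0], [0, 0, 0]], [0.3, [0, 0, 0], [0, 0, 0]]]'

```text
time: 10.3
tool_pos: [0.4926, -0.015, 0.0179]
tool_rot: [180.0, -0.5, -178.0]
wrist_force: [-12.5, -3.6, 11.8]
width: 0.03
finger_force: 6.9
```

carry_out --commands '[[0.3, [-0.005, 0, 0], [0, 0, 0]], [0.3, [-0.015, 0, 0], [0, 0, 0]], [0.3, [-0.02, 0, 0], [0, 0, 0]], [0.3, [0, 0, 0.04], [0, 0, 0]], [0.5, [0, 0, 0.045], [0, 0, 0]], [0.5, [0, 0, 0.045], [0, 0, 0]], [1, [0, 0, 0], [0, 0, 0]]]'

```text
time: 11.0
tool_pos: [0.4619, -0.0163, 0.1546]
tool_rot: [-179.8, 0.8, -178.0]
wrist_force: [0.6, 0.6, -0.1]
width: 0.0083
finger_force: 0.0
```

Run:
```python
from h import *
p=shot('side','s3.png')
a=p['pixels'][195:275,290:420,::-1];a=cv2.resize(a,None,fx=6,fy=6,interpolation=cv2.INTER_CUBIC);cv2.imwrite('pics/c4s.png',a)
p=shot('wrist','w3.png');pickle.dump(p,open('w3.pkl','wb'))
print(ctrl.get_obs()['tool_pos'])
```

```text
[ 0.45842253 -0.01540223  0.1497284 ]
```

View pics/w3.png

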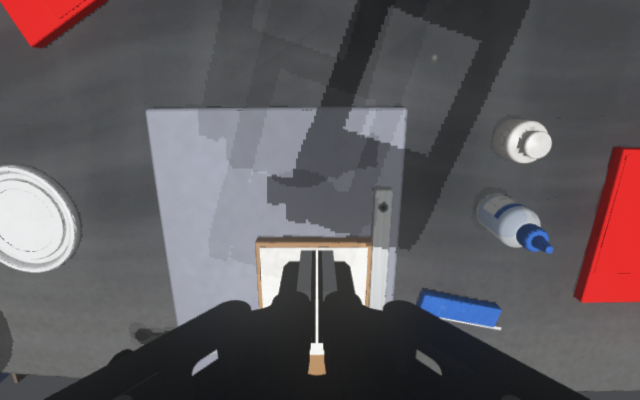

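carry_out --commands '[[1, [0.022, -0.019, 0], [0, 0, 1]], [1, [0.022, -0.019, 0], [0, 0, 1]], [1, [0.022, -0.019, 0], [0, 0, 1]], [1, [0.022, -0.019, 0], [0, 0, 1]], [1, [0.022, -0.019, 0], [0, 0, 1]], [1, [0.022, -0.019, 0], [0, 0, 0]], [1, [0.022, -0.019, 0], [0, 0, 0]], [1, [0.022, -0.019, 0], [0, 0, 0]], [1, [0.022, -0.019, 0], [0, 0, 0]], [1, [0, 0, 0], [0, 0, 0]]]'

```text
time: 12.1
tool_pos: [0.6564, -0.1886, 0.1451]
tool_rot: [180.0, -0.1, -173.1]
wrist_force: [0.8, -0.4, -0.1]
width: 0.0001
finger_force: 0.0
```

Run:
```python
from h import *
p=shot('wrist','w4.png');pickle.dump(p,open('w4.pkl','wb'))
q=shot('top','t4.png');q2=shot('side','s4.png')
a=q['pixels'][105:225,300:440,::-1];a=cv2.resize(a,(560,480),interpolation=cv2.INTER_CUBIC)
b=cv2.resize(p['pixels'][:,:,::-1],None,fx=.5,fy=.5)
c=cv2.resize(q2['pixels'][190:290,285:425,::-1],(480,343),interpolation=cv2.INTER_CUBIC)
m=np.zeros((600,800,3),np.uint8)
m[:300,:350]=cv2.resize(a,(350,300)); m[:343,360:360+440]=c[:,:440]; m[350:550,:320]=b
cv2.imwrite('pics/m4.png',m);print(ctrl.get_obs()['tool_pos'],ctrl.get_obs()['time'])
```

```text
[ 0.65393782 -0.18541056  0.14616566] 12.25
```

View pics/m4.png

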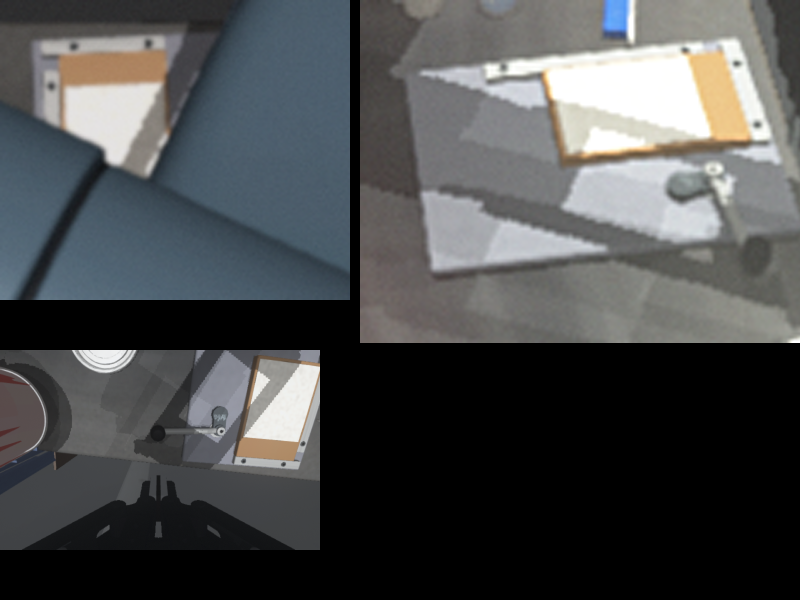

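Run:
```python
from h import *
p=pickle.load(open('w4.pkl','rb'))
g=p['pixels'].mean(2)[140:195,290:340]
v,u=np.where(g<35);print(len(u),u.mean()+290,v.mean()+140,u.min()+290,u.max()+290,v.min()+140,v.max()+140)
print(onplane(p,[(u.mean()+290,v.mean()+140)],.048), onplane(p,[(440,165)],.045))
```

```text
766 315.33028720626635 166.07441253263707 301 330 150 182
[[ 0.62815283 -0.19249379  0.048     ]] [[ 0.6171202  -0.10424174  0.045     ]]
```

carry_out --commands '[[1, [0.004, -0.004, -0.02], [0, 0, 0]], [1, [0, 0, -0.025], [0, 0, 0]], [1, [0, 0, -0.025], [0, 0, 0]], [1, [0, 0, -0.025], [0, 0, 0]], [1, [0, 0, -0.015], [0, 0, 0]], [1, [0, 0, 0], [0, 0, 0]]]'

```text
time: 12.85
tool_pos: [0.6568, -0.1886, 0.0356]
tool_rot: [179.8, -0.3, -173.0]
wrist_force: [-0.3, 0.3, 0.4]
width: 0.0002
finger_force: 0.0
```

Run:
```python
import numpy as np
P=np.array([.6165,-.0966])
def T(d):
    a=np.radians(d); return P+.095*np.array([np.cos(a),np.sin(a)])+.022*np.array([-np.sin(a),np.cos(a)])
for d in range(-84,-193,-5): print(d,d+270,np.round(T(d),4),np.round((T(d-5)-T(d))*1000,1))
```

```text
-84 186 [ 0.6483 -0.1888] [-8.2 -2.4]
-89 181 [ 0.6402 -0.1912] [-8.3 -1.7]
-94 176 [ 0.6318 -0.1929] [-8.5 -1. ]
-99 171 [ 0.6234 -0.1939] [-8.5 -0.2]
-104 166 [ 0.6149 -0.1941] [-8.5  0.5]
-109 161 [ 0.6064 -0.1936] [-8.4  1.3]
-114 156 [ 0.598  -0.1923] [-8.3  2. ]
-119 151 [ 0.5897 -0.1904] [-8.1  2.7]
-124 146 [ 0.5816 -0.1877] [-7.8  3.4]
-129 141 [ 0.5738 -0.1843] [-7.5  4.1]
-134 136 [ 0.5663 -0.1802] [-7.1  4.7]
-139 131 [ 0.5592 -0.1755] [-6.7  5.3]
-144 126 [ 0.5526 -0.1702] [-6.2  5.9]
-149 121 [ 0.5464 -0.1644] [-5.6  6.4]
-154 116 [ 0.5408 -0.158 ] [-5.1  6.8]
-159 111 [ 0.5357 -0.1512] [-4.4  7.3]
-164 106 [ 0.5312 -0.1439] [-3.8  7.6]
-169 101 [ 0.5274 -0.1363] [-3.1  7.9]
-174 96 [ 0.5243 -0.1284] [-2.4  8.2]
-179 91 [ 0.5219 -0.1203] [-1.7  8.3]
-184 86 [ 0.5202 -0.1119] [-1.   8.5]
-189 81 [ 0.5192 -0.1035] [-0.2  8.5]
```

carry_out --commands '[[1, [-0.0045, 0, 0], [0, 0, 0]], [1, [-0.004, 0, 0], [0, 0, -1]], [1, [-0.0082, -0.0024, 0], [0, 0, -5]], [1, [-0.0083, -0.0017, 0], [0, 0, -5]], [1, [-0.0085, -0.001, 0], [0, 0, -5]], [1, [-0.0085, -0.0002, 0], [0, 0, -5]]]'

```text
time: 13.45
tool_pos: [0.6178, -0.1965, 0.0402]
tool_rot: [-179.9, 0.2, 165.7]
wrist_force: [1.4, -1.1, -0.9]
width: 0.0001
finger_force: 0.7
```

carry_out --commands '[[1, [-0.0085, 0.0005, 0], [0, 0, -5]], [1, [-0.0084, 0.0013, 0], [0, 0, -5]], [1, [-0.0083, 0.002, 0], [0, 0, -5]], [1, [-0.0081, 0.0027, 0], [0, 0, -5]], [1, [-0.0078, 0.0034, 0], [0, 0, -5]], [1, [-0.0075, 0.0041, 0], [0, 0, -5]], [1, [0, 0, 0], [0, 0, 0]]]'

```text
time: 14.15
tool_pos: [0.5684, -0.1816, 0.04]
tool_rot: [180.0, 0.1, 135.9]
wrist_force: [0.2, -0.3, -0.7]
width: 0.0004
finger_force: 0.0
```

carry_out --commands '[[1, [-0.0071, 0.0047, -0.003], [0, 0, -5]], [1, [-0.0067, 0.0053, 0], [0, 0, -5]], [1, [-0.0062, 0.0059, 0], [0, 0, -5]], [1, [-0.0056, 0.0064, 0], [0, 0, -5]], [1, [-0.0051, 0.0068, 0], [0, 0, -5]], [1, [0, 0, 0], [0, 0, 0]]]'

```text
time: 14.75
tool_pos: [0.538, -0.1521, 0.0362]
tool_rot: [179.9, 0.0, 111.1]
wrist_force: [0.0, -0.5, 0.1]
width: -0.0001
finger_force: 0.0
```

Run:
```python
from h import *
q=shot('wrist');q2=shot('side')
m=np.zeros((600,800,3),np.uint8)
m[:343,:480]=cv2.resize(q2['pixels'][190:290,285:425,::-1],(480,343),interpolation=cv2.INTER_CUBIC)
m[345:545,:320]=cv2.resize(q['pixels'][:,:,::-1],(320,200))
cv2.imwrite('pics/m5.png',m);o=ctrl.get_obs();print(o['tool_pos'],o['tool_rot'],o['wrist_force'])
```

```text
[ 0.53854879 -0.15271323  0.03605115] [1.79932289e+02 6.45187923e-02 1.11183884e+02] [-0.63961618  0.78658322 -0.2772005 ]
```

View pics/m5.png

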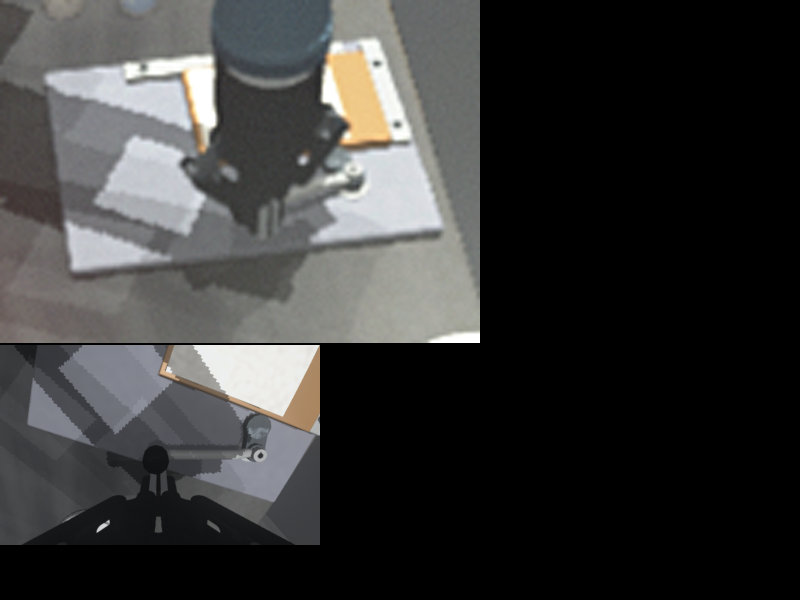

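carry_out --commands '[[1, [-0.0022, 0.0036, 0], [0, 0, -2.5]], [1, [-0.0022, 0.0037, 0], [0, 0, -2.5]], [1, [-0.002, 0.0038, 0], [0, 0, -2.5]], [1, [-0.0018, 0.0038, 0], [0, 0, -2.5]], [1, [-0.0016, 0.004, 0], [0, 0, -2.5]], [1, [-0.0015, 0.004, 0], [0, 0, -2.5]]]'

```text
time: 15.45
tool_pos: [0.5277, -0.1319, 0.036]
tool_rot: [179.9, 0.2, 96.1]
wrist_force: [-1.5, -8.1, -0.5]
width: 0.0003
finger_force: 3.9
```

carry_out --commands '[[1, [-0.0012, 0.0041, 0], [0, 0, -2.5]], [1, [-0.0012, 0.0041, 0], [0, 0, -2.5]], [1, [-0.0008, 0.0042, 0], [0, 0, -2.5]], [1, [-0.0008, 0.0042, 0], [0, 0, -2.5]]]'

```text
time: 15.85
tool_pos: [0.5232, -0.1154, 0.036]
tool_rot: [179.9, 0.2, 86.1]
wrist_force: [-2.2, -6.6, 0.1]
width: 0.0003
finger_force: 3.3
```

carry_out --commands '[[1, [-0.0003, 0.002, 0], [0, 0, -0.5]], [1, [-0.0003, 0.002, 0], [0, 0, -0.5]], [1, [0, 0.0015, 0], [0, 0, 0]], [1, [0, 0, 0], [0, 0, 0]]]'

```text
time: 16.25
tool_pos: [0.5231, -0.1129, 0.0361]
tool_rot: [179.9, 0.5, 85.2]
wrist_force: [-3.9, -18.8, -1.4]
width: 0.0
finger_force: 9.7
```

carry_out --commands '[[1, [0, 0.001, 0], [0, 0, 0]], [1, [0, 0.001, 0], [0, 0, 0]], [1, [0, 0, 0], [0, 0, 0]]]'

```text
time: 16.55
tool_pos: [0.5231, -0.1127, 0.0362]
tool_rot: [179.8, 0.6, 85.3]
wrist_force: [-5.4, -25.9, -2.6]
width: 0.0001
finger_force: 13.1
```

carry_out --commands '[[1, [0, -0.008, 0], [0, 0, 0]], [1, [0, -0.015, 0], [0, 0, 0]], [1, [0, 0, 0.04], [0, 0, 0]], [1, [0, 0, 0.05], [0, 0, 0]], [1, [0, 0, 0.05], [0, 0, 0]], [1, [-0.03, 0, 0.04], [0, 0, 0]], [1, [-0.04, 0, 0], [0, 0, 0]], [1, [-0.04, 0, 0], [0, 0, 0]], [1, [-0.03, 0, 0], [0, 0, 0]], [1, [0, 0, 0], [0, 0, 0]]]'

```text
time: 17.55
tool_pos: [0.3791, -0.1279, 0.2156]
tool_rot: [-179.9, -0.0, 85.0]
wrist_force: [0.5, 0.4, 0.3]
width: 0.0001
finger_force: 0.0
```

Run:
```python
from h import *
w=shot('wrist');q=shot('top');q2=shot('side')
m=np.zeros((600,800,3),np.uint8)
m[:295,:400]=cv2.resize(q2['pixels'][190:290,285:421,::-1],(400,295),interpolation=cv2.INTER_CUBIC)
m[:295,402:]=cv2.resize(q['pixels'][105:225,295:457,::-1],(398,295),interpolation=cv2.INTER_CUBIC)
m[300:600,:480]=cv2.resize(w['pixels'][:,:,::-1],(480,300))
cv2.imwrite('pics/m6.png',m);o=ctrl.get_obs();print(o['tool_pos'],o['wrist_force'],o['time'])
```

```text
[ 0.38291089 -0.12905108  0.21587619] [ 0.20776115  0.20787936 -0.46047354] 17.7
```

View pics/m6.png

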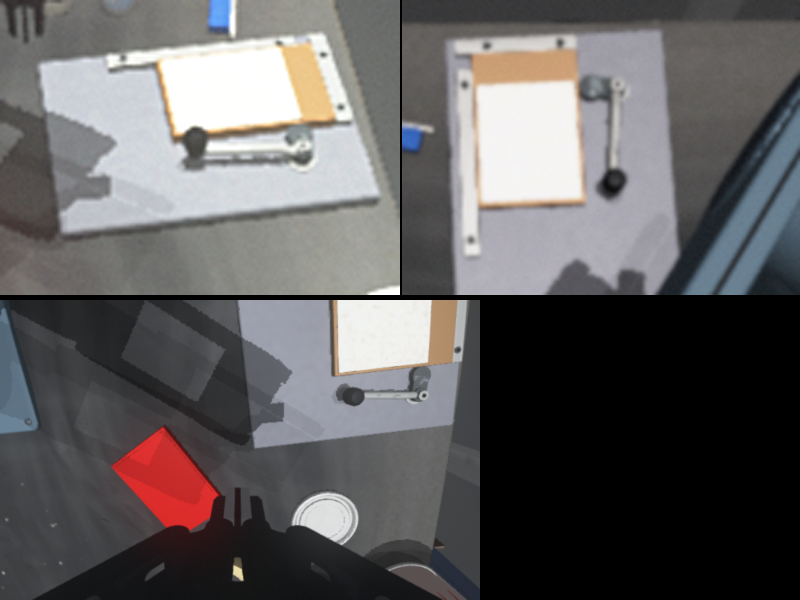

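```bash
python3 -c "
from workcell import ctrl
print(ctrl.sign_off())"
```

```text
the job is handed in; nothing more can be done
None
```

The board was pushed flush into the corner of both stops, the cam lever was pushed round to its hard stop so it clamps the board, and the job was handed in at about 18 s; the final pictures showed no gap at either stop.

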